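# Start and hold the cell-tray test

### The arm

A 6-joint arm with a two-finger parallel gripper is mounted at the origin on the work surface. World frame = base frame: x ahead of the robot, y to its left, z up, the work surface at z = 0. Lengths are in m, angles in rad, forces in N, time in s.
With the tool pointing down it reaches from about 0.4 to 0.825 m from the base axis. Payload 7 kg.
Tool frame: the origin (TCP) lies at the very end of the fingers, on their centre line; the grasp point (between the pads) lies 19 mm behind it; z points along the fingers, y is the line along which they close (so a half turn about z gives the same grasp; the last joint's range is limited). The gripper opens to 88 mm and grips with 3 to 60 N. Pads are 19 mm wide; open, the fingers measure 130 mm over their backs; the gripper's body (78 mm by 193 mm) begins 47 mm behind the grasp point.
Start: joints at [1.58, 0.359, 0.012, 0, -1.224, -0.288], TCP at [0.186, 0.649, 0.227] pointing down, gripper open.
Joint ranges: [-3.07, 3.07], [-1.43, 2.12], [-1.02, 1.25], [-3.03, 1.67], [-3.05, -0], [-3.03, 3.03]. Speed limits (rad/s): [2.39, 2.39, 3.01, 3.14, 3.14, 3.14].

### API

Orientations are given as [roll, pitch, yaw] about the fixed x, y, z axes, in that order (R = Rz(yaw) Ry(pitch) Rx(roll)).
In Python, from station import * gives the robot as it stands.
- The arm moves only by the tool servo_tool, never from a script. Its argument "moves" is a list of rows, each an object of numbers: "jaw": the opening, from 0 (shut) to 1 (fully open); "dx", "dy", "dz": the shift along the world's x, y, z in m; "roll": the turn about the world's z in degrees. A call has exactly 10 rows; each row shifts and turns the commanded pose from where the row before left it; what a row does not reach is not made up. A row lasts 1/8 s, in which the tool goes at most 62.5 mm and 10.7 degrees, less where a joint would pass 70% of its speed; a pose out of reach is approached as far as the arm can. A call with a gripper value outside its range is refused whole. The fingers move at their own pace and stop on an object; "newtons" is the grip in N (left out, the last holds). Time passes only in rows, so rows that do not move let the fingers close, or fill a call up. It gives the time, the measured TCP pose, the force, the opening and the grip force at its end, in the units of the state.
- get_state(): the state, without advancing time (a new reading comes with each control period).
- grab_frame(name): name is "scene" or "side" or "wrist"; returns (picture, depth): 420x560x3 uint8, red, green, blue; 420x560 float32, m along the optical axis (not along the pixel's ray), 0 where there is no reading.
- calibration(name): a dict with "intrinsics" (3x3 intrinsics, pixels), "R" (3x3) and "t" (3): a world point X has camera coordinates R X + t. Camera axes: x right, y down, z forward; pixel columns grow to the right and rows downward; lengths in m; the calibration is good to about 2 mm. A picture is of the moment at which its call begins: read the wrist's pose just before it. calibration takes no time and is no camera call; for the wrist camera it gives the pose at the moment of the call.
- job_done(): hands the job in; it is judged then, once.
The state is a dict: "t": time; "q": joint angles; "qd": joint speeds; "joint_efforts": joint torques, N m; "eef_pos": TCP position; "ee_rot": TCP orientation; "force": force on the tool from outside, world axes, zero at the start; "moment": the same for the moment, N m; "width": finger opening in m; "gripper_force": force on a finger pad.
Only numpy, scipy, OpenCV 4.12 (cv2) and the standard library are available. Lean on these libraries where they do the work, as an engineer would, in place of code of your own. Each camera call takes 0.05 s, during which the arm holds its last target. There are 200 camera calls.

### The job

Run the test on the tray of battery cells with the closed fingertips: first switch the power on by pushing the green-striped half of the white rocker fully down, next press the yellow key on the tester fully down (it stays down by itself), then press the green button on the pendant fully in and finish while still holding it in. Leave the other keys and the red button unpressed, let the pendant lie where it is without lifting or shoving it, and do not disturb the loose cells and other things on the table.

Things in the scene. Friction and masses are not known exactly. Their poses are not given: they have to be found in the camera images.
- switch_box: Grey power switch box, fixed to the table, 120 x 80 x 45 mm, carrying the white rocker whose pivot axis lies across its middle at 58 mm height. Origin: centre of its underside; x along the paddle towards its green-striped end.
- rocker_on (a point): Point on the raised half of the white paddle rocker, the half to push down, marked here by a green stripe 10 mm wide. Paddle 70 x 36 x 12 mm; the point is on its middle line, on the top face, 26 mm from the pivot axis, 9 mm from the end. x runs from pivot to this end (tilted 0.22 rad up when off), y along the pivot, z out of the face. Height about 70 mm when off, 58 mm when on.
- rocker (a joint): Angle of the rocker in rad: 0 = off (striped half fully up; starts 0 to 0.06), 0.44 = on (striped half fully down, hard stop); horizontal at 0.22. No spring: stiff (0.07 N m, some 3 to 5 N at the striped point) and stays where it is left.
- yellow_key_top (a point): yellow plastic key cap, 36 mm by 28 mm (along the row), on the white tester's console. Point: centre of its top face, moves with the key; up, it is 90 mm above the table (bezel 74 mm, console 70 mm). z up, y along the row, x towards the tray. The key to press. It stands in a row with a blue and a black key, 56 mm from centre to centre, in any order.
- yellow_key (a joint): How far the yellow key is pushed in, m: 0 = up (starts 0 to 0.001), 0.008 = fully down on its hard stop. No spring: slides stiffly (about 4 N) and stays where it is left.
- blue_key_top (a point): blue plastic key cap, 36 mm by 28 mm (along the row), on the white tester's console. Point: centre of its top face, moves with the key; up, it is 90 mm above the table (bezel 74 mm, console 70 mm). z up, y along the row, x towards the tray. Not to be pressed.
- blue_key (a joint): As the yellow key: 0 up, 0.008 m down. Leave it up.
- black_key_top (a point): black plastic key cap, 36 mm by 28 mm (along the row), on the white tester's console. Point: centre of its top face, moves with the key; up, it is 90 mm above the table (bezel 74 mm, console 70 mm). z up, y along the row, x towards the tray. Not to be pressed.
- black_key (a joint): As the yellow key: 0 up, 0.008 m down. Leave it up.
- pendant: Loose hand pendant lying on the table: grey box with orange ends, 72 x 160 x 34 mm, 0.5 to 0.85 kg. Origin: centre of its underside; y along its length, z up. Green button at y = +40 mm, red button at y = -40 mm.
- green_button_top (a point): Centre of the top face of the green round push button (32 mm across, in a black collar 48 mm across and 12 mm high) on the pendant. At rest it stands 56 mm above the table, 10 mm above its collar. z points up.
- green_button (a joint): How far the green button is pushed in, m: 0 = out, 0.006 = fully in on its hard stop. Sprung: starts to move at about 1.5 N, fully in at about 5 N; springs back when let go.
- red_button (a joint): The red stop button on the same pendant, same size, 80 mm from the green one: 0 = out, 0.006 m = in. Leave it alone.
- tester: White and blue tester, fixed. Flat console top 130 x 200 mm, 70 mm high, with three keys in a row; behind it a docked tray of blue-green cells, 100 mm high, beginning 100 mm behind the key centres, then a back wall with a copper strip, 131 mm high, 255 mm behind them. Origin on the table, 45 mm behind (+x) the middle key's centre; x points away from the robot to the tray.
- cell_a: Loose blue-green battery cell standing upright, 32 mm across, 70 mm high, copper top. Origin: centre of its underside. Bystander.
- cell_b: Loose blue-green battery cell standing upright, 32 mm across, 70 mm high, copper top. Origin: centre of its underside. Bystander.
- cell_c: Loose blue-green battery cell standing upright, 32 mm across, 70 mm high, copper top. Origin: centre of its underside. Bystander.
- spacer_ring: Black plastic ring lying flat, 60 mm across, 12 mm high. Origin: centre of its underside. Bystander.
- glue: Small bottle standing, 44 mm across, 110 mm high. Origin: centre of its underside. Bystander.
- driver: Red-handled screwdriver lying on the table, some 200 mm long and 30 mm high. Bystander.
- cap_cup: Open steel cup, 70 mm across, 50 mm high. Origin: centre of its underside. Bystander.

How it is judged:
By the outcome, as a careful person would: the job done as asked, in the order asked, and still so for the second after the job is handed in, while the arm keeps its last pose, push and grip.
It also fails if it takes over 45 s, if anything falls off the work surface, if the arm or the gripper's body presses on something with over 40 N, if the wrist force passes 120 N, or if a joint passes its speed limit or range.

## Working session

There is one attempt and no reset: what is moved stays moved. The work goes in short steps, Python scripts to look and compute and a tool call to move; the robot and the scene stay as the last step left them, time stands still between calls to the robot, and variables do not carry over. Pictures are saved under pics/ and viewed, at most 10 in all, crops included, and the job is handed in when it is done.

Besides the shell and the picture viewer there is one more tool, called after "Emit:" as name(argument=value, ...), one argument or row to a line, values as JSON. servo_tool: Moves the arm, as the interface text tells. Its arguments: {"type":"object","properties":{"moves":{"type":"array","items":{"type":"object","properties":{"jaw":{"type":"number"},"dx":{"type":"number"},"dy":{"type":"number"},"dz":{"type":"number"},"roll":{"type":"number"}}}},"newtons":{"type":"number"}},"required":["moves"]}

```bash
mkdir -p pics
cat > h.py <<'E'
from station import *
import numpy as np, cv2
def cloud(name):
    c=calibration(name); im,d=grab_frame(name)
    v,u=np.indices(d.shape); K=np.array(c["intrinsics"])
    P=np.stack([(u-K[0,2])/K[0,0]*d,(v-K[1,2])/K[1,1]*d,d],-1)
    W=(P-np.array(c["t"]))@np.array(c["R"])
    W[d<=0]=np.nan
    return im,W
E
python3 - <<'E'
from h import *
for n in("scene","side"):
    im,W=cloud(n); np.savez(n,im=im,W=W); cv2.imwrite(f"pics/{n}.png",im[...,::-1])
s=get_state(); print(s["t"],s["eef_pos"],s["ee_rot"],s["force"],s["width"])
E
```

```text
0.1 [0.18565301 0.64850708 0.22572106] [ 3.14008780e+00 -1.68609159e-04 -2.78884198e-01] [ 0.1074088   0.30319204 -0.28000411] 0.0877889243116553
```

View pics/scene.png

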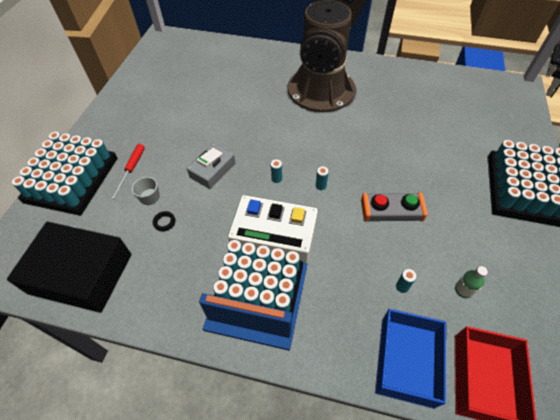

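View pics/side.png

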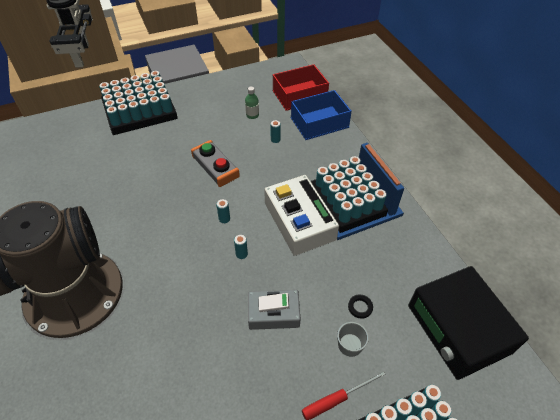

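The scene view shows the switch box at (212,165), keys blue/black/yellow at (254,208)/(276,212)/(298,215), and the pendant with red at (381,202) and green at (411,201). Loose cells stand at (277,170), (322,177) and (406,280). In the side view the rocker's green stripe is at (284,300).

Run:
```python
from h import *
boxes={"scene":dict(rock=(180,140,240,190),keys=(235,195,315,228),pend=(360,185,430,222),cells=(265,155,332,192)),
"side":dict(rock=(245,285,305,330),keys=(268,178,318,235),pend=(190,138,242,188),cells=(212,195,250,262))}
hs=dict(green=(40,80),yellow=(20,35),blue=(105,125),red=None)
for n in boxes:
    z=np.load(n+".npz"); im,W=z["im"],z["W"]; H=cv2.cvtColor(im,cv2.COLOR_RGB2HSV).astype(int)
    def rep(lab,box,m,zr):
        a,b,c,d=boxes[n][box]; k=np.zeros(m.shape,bool); k[b:d,a:c]=1
        k&=m&(W[...,2]>zr[0])&(W[...,2]<zr[1]); P=W[k]
        if len(P)<3: print(n,lab,len(P));return
        v,u=np.nonzero(k); lo,hi=P.min(0),P.max(0)
        print(n,lab,len(P),"px",u.mean().round(),v.mean().round(),"mid",((lo+hi)/2).round(4),"med",np.median(P,0).round(4),"ext",(hi-lo).round(3))
    S,V,h=H[...,1],H[...,2],H[...,0]
    gr=(h>40)&(h<90)&(S>90)
    rep("stripe",'rock',gr,(.04,.09))
    white=(S<40)&(V>180); rep("paddle white",'rock',white,(.045,.09))
    rep("boxtop",'rock',np.ones_like(gr),(.035,.09))
    rep("yellow",'keys',(h>15)&(h<38)&(S>120),(.084,.1))
    rep("blue",'keys',(h>100)&(h<130)&(S>120),(.084,.1))
    rep("black",'keys',(V<70),(.084,.1))
    rep("greenbtn",'pend',gr,(.05,.065))
    rep("redbtn",'pend',((h<6)|(h>174))&(S>120),(.05,.065))
    rep("cells",'cells',np.ones_like(gr),(.066,.08))
    # paddle rectangle
    a,b,c,d=boxes[n]['rock']; k=np.zeros(gr.shape,bool);k[b:d,a:c]=1;k&=(white|gr)&(W[...,2]>.045)&(W[...,2]<.09)
    print(cv2.minAreaRect((W[k][:,:2]*1000).astype(np.float32)))
    P=W[k]; A=np.c_[P[:,:2]-P[:,:2].mean(0),np.ones(len(P))]; print("plane",np.linalg.lstsq(A,P[:,2],rcond=None)[0].round(3))
z=np.load("scene.npz")["im"]; y=np.load("side.npz")["im"]
o=np.hstack([cv2.resize(z[140:230,180:300],(400,300)),cv2.resize(y[270:345,235:335],(400,300))])
cv2.imwrite("pics/crop.png",o[...,::-1])
```

```text
scene stripe 13 px 203.0 160.0 mid [ 0.4566 -0.2538  0.0689] med [ 0.4579 -0.252   0.0693] ext [0.011 0.024 0.003]
scene paddle white 191 px 210.0 156.0 mid [ 0.4317 -0.2436  0.0585] med [ 0.4305 -0.2402  0.062 ] ext [0.075 0.051 0.026]
scene boxtop 964 px 210.0 162.0 mid [ 0.4341 -0.2432  0.0533] med [ 0.45   -0.2386  0.0449] ext [0.14  0.112 0.036]
scene yellow 134 px 297.0 214.0 mid [0.5825 0.0421 0.0884] med [0.5837 0.0419 0.089 ] ext [0.036 0.027 0.008]
scene blue 122 px 253.0 206.0 mid [ 0.5841 -0.0692  0.0884] med [ 0.5853 -0.069   0.0885] ext [0.034 0.026 0.008]
scene black 125 px 275.0 210.0 mid [ 0.584  -0.0134  0.0879] med [ 0.5853 -0.0131  0.0886] ext [0.032 0.026 0.007]
scene greenbtn 102 px 411.0 199.0 mid [0.4456 0.3153 0.0545] med [0.4487 0.315  0.0549] ext [0.034 0.031 0.008]
scene redbtn 102 px 380.0 199.0 mid [0.4653 0.2379 0.0543] med [0.4672 0.2381 0.0551] ext [0.032 0.03  0.008]
scene cells 135 px 300.0 167.0 mid [0.4178 0.0107 0.0689] med [0.4199 0.0625 0.068 ] ext [0.034 0.156 0.006]
((431.27728271484375, -242.8677978515625), (42.637657165527344, 73.5100784301
[... 503 characters left out ...]
.03  0.009]
side blue 126 px 301.0 220.0 mid [ 0.5809 -0.0739  0.0892] med [ 0.5801 -0.076   0.0886] ext [0.035 0.028 0.01 ]
side black 114 px 292.0 205.0 mid [ 0.5804 -0.0455  0.0884] med [ 0.58   -0.0193  0.0886] ext [0.036 0.084 0.009]
side greenbtn 66 px 206.0 147.0 mid [0.4462 0.3132 0.0546] med [0.445  0.311  0.0545] ext [0.031 0.03  0.009]
side redbtn 74 px 221.0 162.0 mid [0.4655 0.2349 0.0547] med [0.4652 0.2347 0.0549] ext [0.03  0.032 0.009]
side cells 154 px 232.0 224.0 mid [0.4184 0.0085 0.07  ] med [ 0.4176 -0.047   0.0686] ext [0.032 0.159 0.008]
((432.61456298828125, -245.91851806640625), (35.465538024902344, 65.42914581298828), 69.24010467529297)
plane [ 0.188 -0.088  0.063]
```

View pics/crop.png

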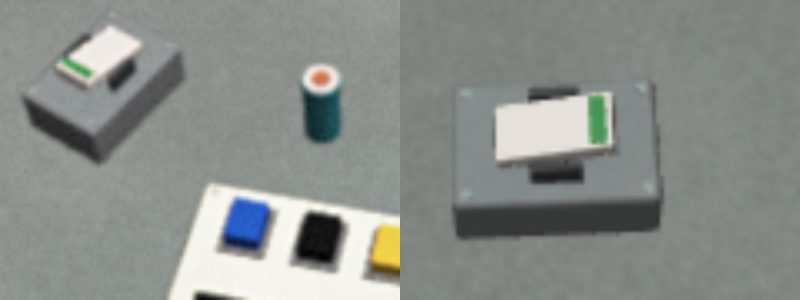

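Both cameras agree: stripe at (0.456, -0.254, 0.069), yellow key at (0.581, 0.040), green button at (0.446, 0.314). The heights, 56 mm key pitch and 80 mm button spacing match the given sizes. The tool's closing line is already within about 6° of the rocker's pivot axis, so no turn is needed. I'll close the fingers and travel high.

Emit:
servo_tool(
  moves=[
    {"jaw":0,"dx":0.024,"dy":-0.04},
    {"jaw":0,"dx":0.024,"dy":-0.04},
    {"jaw":0,"dx":0.024,"dy":-0.04},
    {"jaw":0,"dx":0.024,"dy":-0.04},
    {"jaw":0,"dx":0.024,"dy":-0.04},
    {"jaw":0,"dx":0.024,"dy":-0.04},
    {"jaw":0,"dx":0.024,"dy":-0.04},
    {"jaw":0,"dx":0.024,"dy":-0.04},
    {"jaw":0,"dx":0.024,"dy":-0.04},
    {"jaw":0,"dx":0.024,"dy":-0.04},
  ],
  newtons=10,
)

```text
$.moves[0]: bad value
```

Emit:
servo_tool(
  moves=[
    {"jaw":0,"dx":0.003,"dy":-0.05},
    {"jaw":0,"dx":0.003,"dy":-0.05},
    {"jaw":0,"dx":0.003,"dy":-0.05},
    {"jaw":0,"dx":0.003,"dy":-0.05},
    {"jaw":0,"dx":0.003,"dy":-0.05},
    {"jaw":0,"dx":0.003,"dy":-0.05},
    {"jaw":0,"dx":0.003,"dy":-0.05},
    {"jaw":0,"dx":0.003,"dy":-0.05},
    {"jaw":0,"dx":0.003,"dy":-0.05},
    {"jaw":0,"dx":0.003,"dy":-0.05},
  ],
)

```text
$.moves[0]: bad value
```

Both calls were refused, so nothing moved. I'll give every field explicitly.

Emit:
servo_tool(
  moves=[
    {"jaw":0,"dx":0.024,"dy":-0.04,"dz":0,"roll":0},
    {"jaw":0,"dx":0.024,"dy":-0.04,"dz":0,"roll":0},
    {"jaw":0,"dx":0.024,"dy":-0.04,"dz":0,"roll":0},
    {"jaw":0,"dx":0.024,"dy":-0.04,"dz":0,"roll":0},
    {"jaw":0,"dx":0.024,"dy":-0.04,"dz":0,"roll":0},
    {"jaw":0,"dx":0.024,"dy":-0.04,"dz":0,"roll":0},
    {"jaw":0,"dx":0.024,"dy":-0.04,"dz":0,"roll":0},
    {"jaw":0,"dx":0.024,"dy":-0.04,"dz":0,"roll":0},
    {"jaw":0,"dx":0.024,"dy":-0.04,"dz":0,"roll":0},
    {"jaw":0,"dx":0.024,"dy":-0.04,"dz":0,"roll":0},
  ],
  newtons=10,
)

```text
t: 1.35
eef_pos: [0.4262, 0.2474, 0.2265]
ee_rot: [3.142, 0.0, -0.279]
force: [1.0, 0.2, 0.4]
width: 0.001
gripper_force: 0.0
```

Emit:
servo_tool(
  moves=[
    {"jaw":0,"dx":0.003,"dy":-0.056,"dz":0,"roll":0},
    {"jaw":0,"dx":0.003,"dy":-0.056,"dz":0,"roll":0},
    {"jaw":0,"dx":0.003,"dy":-0.056,"dz":0,"roll":0},
    {"jaw":0,"dx":0.003,"dy":-0.056,"dz":0,"roll":0},
    {"jaw":0,"dx":0.004,"dy":-0.056,"dz":0,"roll":0},
    {"jaw":0,"dx":0.004,"dy":-0.056,"dz":0,"roll":0},
    {"jaw":0,"dx":0.004,"dy":-0.056,"dz":0,"roll":0},
    {"jaw":0,"dx":0.004,"dy":-0.056,"dz":0,"roll":0},
    {"jaw":0,"dx":0.005,"dy":-0.055,"dz":0,"roll":0},
    {"jaw":0,"dx":0,"dy":0,"dz":0,"roll":0},
  ],
)

```text
t: 2.6
eef_pos: [0.4581, -0.2572, 0.2255]
ee_rot: [3.141, 0.002, -0.284]
force: [0.0, 0.5, -1.0]
width: 0.0007
gripper_force: 0.0
```

Emit:
servo_tool(
  moves=[
    {"jaw":0,"dx":0,"dy":0,"dz":-0.05,"roll":0},
    {"jaw":0,"dx":0,"dy":0,"dz":-0.05,"roll":0},
    {"jaw":0,"dx":0,"dy":0,"dz":-0.03,"roll":0},
    {"jaw":0,"dx":0,"dy":0,"dz":-0.01,"roll":0},
    {"jaw":0,"dx":0,"dy":0,"dz":0,"roll":0},
    {"jaw":0,"dx":0,"dy":0,"dz":0,"roll":0},
    {"jaw":0,"dx":0,"dy":0,"dz":0,"roll":0},
    {"jaw":0,"dx":0,"dy":0,"dz":0,"roll":0},
    {"jaw":0,"dx":0,"dy":0,"dz":0,"roll":0},
    {"jaw":0,"dx":0,"dy":0,"dz":0,"roll":0},
  ],
)

```text
t: 3.85
eef_pos: [0.4587, -0.2541, 0.0867]
ee_rot: [-3.142, -0.0, -0.279]
force: [-0.3, 0.4, 0.2]
width: 0.0008
gripper_force: 0.0
```

Emit:
servo_tool(
  moves=[
    {"jaw":0,"dx":0,"dy":0,"dz":-0.008,"roll":0},
    {"jaw":0,"dx":0,"dy":0,"dz":-0.004,"roll":0},
    {"jaw":0,"dx":0,"dy":0,"dz":-0.003,"roll":0},
    {"jaw":0,"dx":0,"dy":0,"dz":-0.003,"roll":0},
    {"jaw":0,"dx":0,"dy":0,"dz":-0.003,"roll":0},
    {"jaw":0,"dx":0,"dy":0,"dz":-0.003,"roll":0},
    {"jaw":0,"dx":0,"dy":0,"dz":-0.002,"roll":0},
    {"jaw":0,"dx":0,"dy":0,"dz":-0.001,"roll":0},
    {"jaw":0,"dx":0,"dy":0,"dz":0,"roll":0},
    {"jaw":0,"dx":0,"dy":0,"dz":0,"roll":0},
  ],
)

```text
t: 5.1
eef_pos: [0.4599, -0.2543, 0.06]
ee_rot: [-3.142, -0.002, -0.278]
force: [5.0, -2.1, 4.2]
width: -0.0
gripper_force: 2.5
```

Emit:
servo_tool(
  moves=[
    {"jaw":0,"dx":0,"dy":0,"dz":-0.001,"roll":0},
    {"jaw":0,"dx":0,"dy":0,"dz":-0.001,"roll":0},
    {"jaw":0,"dx":0,"dy":0,"dz":-0.001,"roll":0},
    {"jaw":0,"dx":0,"dy":0,"dz":0,"roll":0},
    {"jaw":0,"dx":0,"dy":0,"dz":0,"roll":0},
    {"jaw":0,"dx":0,"dy":0,"dz":0,"roll":0},
    {"jaw":0,"dx":0,"dy":0,"dz":0,"roll":0},
    {"jaw":0,"dx":0,"dy":0,"dz":0,"roll":0},
    {"jaw":0,"dx":0,"dy":0,"dz":0,"roll":0},
    {"jaw":0,"dx":0,"dy":0,"dz":0,"roll":0},
  ],
)

```text
t: 6.35
eef_pos: [0.4602, -0.2545, 0.0589]
ee_rot: [3.141, -0.003, -0.278]
force: [-0.2, 1.6, 24.0]
width: 0.0006
gripper_force: 11.6
```

Force has climbed to 24 N with the tip stalled at 58.9 mm, so the rocker is on its hard stop. I'll lift straight up and move on to the yellow key.

Emit:
servo_tool(
  moves=[
    {"jaw":0,"dx":0,"dy":0,"dz":0.02,"roll":0},
    {"jaw":0,"dx":0,"dy":0,"dz":0.05,"roll":0},
    {"jaw":0,"dx":0.002,"dy":0.015,"dz":0.05,"roll":0},
    {"jaw":0,"dx":0.02,"dy":0.045,"dz":0,"roll":0},
    {"jaw":0,"dx":0.02,"dy":0.045,"dz":0,"roll":0},
    {"jaw":0,"dx":0.02,"dy":0.05,"dz":0,"roll":0},
    {"jaw":0,"dx":0.02,"dy":0.05,"dz":0,"roll":0},
    {"jaw":0,"dx":0.02,"dy":0.05,"dz":0,"roll":0},
    {"jaw":0,"dx":0.02,"dy":0.04,"dz":0,"roll":0},
    {"jaw":0,"dx":0,"dy":0,"dz":0,"roll":0},
  ],
)

```text
t: 7.6
eef_pos: [0.5798, 0.0431, 0.1746]
ee_rot: [3.14, 0.004, -0.276]
force: [-0.5, -0.5, -0.4]
width: 0.0005
gripper_force: 0.0
```

Run:
```python
from h import *
im,W=cloud("side"); cv2.imwrite("pics/s2.png",cv2.resize(im[120:345,180:380],(600,675))[:600,:,::-1])
P=W[285:330,245:305]; I=im[285:330,245:305]; H=cv2.cvtColor(I,cv2.COLOR_RGB2HSV)
k=(((H[...,1]<40)&(H[...,2]>180))|((H[...,0]>40)&(H[...,0]<90)&(H[...,1]>90)))&(P[...,2]>.045)&(P[...,2]<.09)
P=P[k];A=np.c_[P[:,:2]-P[:,:2].mean(0),np.ones(len(P))]; print(len(P),np.linalg.lstsq(A,P[:,2],rcond=None)[0].round(3))
s=get_state();print(s["t"],s["eef_pos"],s["force"])
```

```text
369 [-0.209  0.067  0.064]
7.65 [0.57911126 0.0418144  0.17466971] [-0.16995503 -0.03283205  0.56147186]
```

View pics/s2.png

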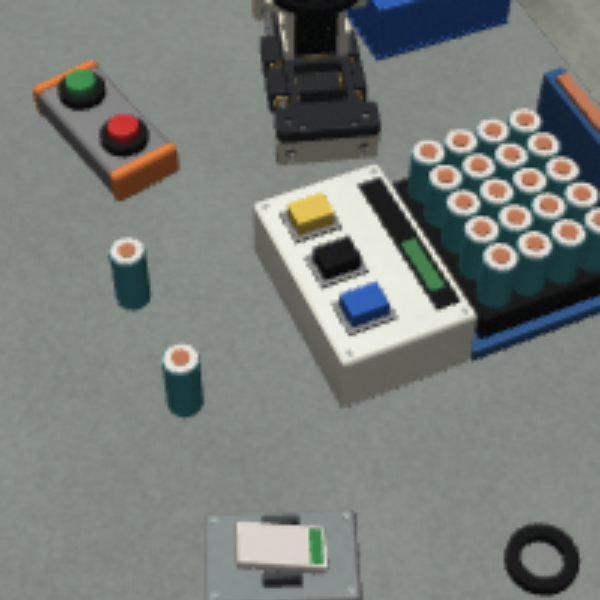

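The picture shows the rocker's striped half down at (315,545), and the fitted slope of −0.22 rad means fully on. The fingers are above the tester, and cells and pendant are undisturbed. Next is the yellow key.

Emit:
servo_tool(
  moves=[
    {"jaw":0,"dx":0,"dy":0,"dz":-0.04,"roll":0},
    {"jaw":0,"dx":0,"dy":0,"dz":-0.03,"roll":0},
    {"jaw":0,"dx":0,"dy":0,"dz":-0.01,"roll":0},
    {"jaw":0,"dx":0,"dy":0,"dz":-0.003,"roll":0},
    {"jaw":0,"dx":0,"dy":0,"dz":-0.003,"roll":0},
    {"jaw":0,"dx":0,"dy":0,"dz":-0.002,"roll":0},
    {"jaw":0,"dx":0,"dy":0,"dz":-0.002,"roll":0},
    {"jaw":0,"dx":0,"dy":0,"dz":-0.002,"roll":0},
    {"jaw":0,"dx":0,"dy":0,"dz":0,"roll":0},
    {"jaw":0,"dx":0,"dy":0,"dz":0,"roll":0},
  ],
)

```text
t: 8.9
eef_pos: [0.5812, 0.041, 0.0848]
ee_rot: [-3.141, -0.001, -0.279]
force: [2.0, -1.2, 4.0]
width: 0.0007
gripper_force: 1.7
```

Emit:
servo_tool(
  moves=[
    {"jaw":0,"dx":0,"dy":0,"dz":-0.002,"roll":0},
    {"jaw":0,"dx":0,"dy":0,"dz":-0.001,"roll":0},
    {"jaw":0,"dx":0,"dy":0,"dz":-0.001,"roll":0},
    {"jaw":0,"dx":0,"dy":0,"dz":-0.001,"roll":0},
    {"jaw":0,"dx":0,"dy":0,"dz":0,"roll":0},
    {"jaw":0,"dx":0,"dy":0,"dz":0,"roll":0},
    {"jaw":0,"dx":0,"dy":0,"dz":0,"roll":0},
    {"jaw":0,"dx":0,"dy":0,"dz":0,"roll":0},
    {"jaw":0,"dx":0,"dy":0,"dz":0,"roll":0},
    {"jaw":0,"dx":0,"dy":0,"dz":0,"roll":0},
  ],
)

```text
t: 10.15
eef_pos: [0.5814, 0.0409, 0.0819]
ee_rot: [-3.141, -0.002, -0.278]
force: [-5.9, -0.3, 22.0]
width: 0.0008
gripper_force: 11.2
```

22 N at 81.9 mm, so the yellow key is on its stop (expected 82 mm). I'll lift and go to the green button.

Emit:
servo_tool(
  moves=[
    {"jaw":0,"dx":0,"dy":0,"dz":0.02,"roll":0},
    {"jaw":0,"dx":0,"dy":0,"dz":0.045,"roll":0},
    {"jaw":0,"dx":-0.01,"dy":0.013,"dz":0.03,"roll":0},
    {"jaw":0,"dx":-0.025,"dy":0.05,"dz":0,"roll":0},
    {"jaw":0,"dx":-0.025,"dy":0.05,"dz":0,"roll":0},
    {"jaw":0,"dx":-0.025,"dy":0.05,"dz":0,"roll":0},
    {"jaw":0,"dx":-0.025,"dy":0.05,"dz":0,"roll":0},
    {"jaw":0,"dx":-0.02,"dy":0.04,"dz":0,"roll":0},
    {"jaw":0,"dx":-0.005,"dy":0.02,"dz":0,"roll":0},
    {"jaw":0,"dx":0,"dy":0,"dz":0,"roll":0},
  ],
)

```text
t: 11.4
eef_pos: [0.4452, 0.3147, 0.1739]
ee_rot: [3.141, 0.001, -0.277]
force: [0.3, -1.3, -0.6]
width: 0.0003
gripper_force: 0.0
```

Run:
```python
from h import *
s=get_state();print(s["t"],s["eef_pos"],s["force"])
im,W=cloud("scene"); cv2.imwrite("pics/s3.png",cv2.resize(im[140:300,180:440],(780,480))[...,::-1])
H=cv2.cvtColor(im,cv2.COLOR_RGB2HSV).astype(int);h,S,V=H[...,0],H[...,1],H[...,2]
for l,m in dict(y=(h>15)&(h<38)&(S>120),b=(h>100)&(h<130)&(S>120),k=V<70).items():
    k=np.zeros(m.shape,bool);k[195:228,235:315]=1;k&=m&(W[...,2]>.077)&(W[...,2]<.1);print(l,k.sum(),np.percentile(W[k],[60],axis=0).round(4))
```

```text
11.4 [0.44516207 0.31473267 0.17387202] [ 0.27122293 -1.34188415 -0.62666192]
y 133 [[0.5863 0.0444 0.0815]]
b 147 [[ 0.5907 -0.0661  0.089 ]]
k 149 [[ 0.5912 -0.0107  0.0889]]
```

View pics/s3.png

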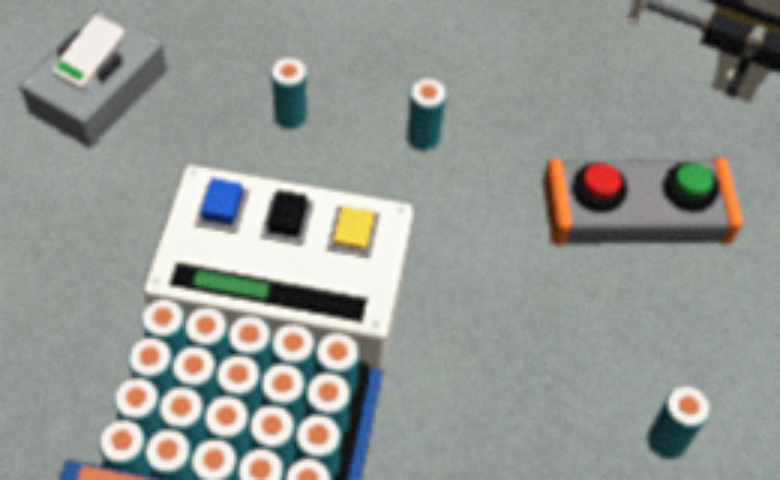

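The picture shows yellow at (355,227), now 8 mm lower than blue and black, with the pendant unmoved and green at (697,182). Now I'll lower onto the green button.

Emit:
servo_tool(
  moves=[
    {"jaw":0,"dx":0,"dy":0,"dz":-0.05,"roll":0},
    {"jaw":0,"dx":0,"dy":0,"dz":-0.04,"roll":0},
    {"jaw":0,"dx":0,"dy":0,"dz":-0.02,"roll":0},
    {"jaw":0,"dx":0,"dy":0,"dz":-0.004,"roll":0},
    {"jaw":0,"dx":0,"dy":0,"dz":-0.003,"roll":0},
    {"jaw":0,"dx":0,"dy":0,"dz":-0.002,"roll":0},
    {"jaw":0,"dx":0,"dy":0,"dz":-0.002,"roll":0},
    {"jaw":0,"dx":0,"dy":0,"dz":-0.001,"roll":0},
    {"jaw":0,"dx":0,"dy":0,"dz":0,"roll":0},
    {"jaw":0,"dx":0,"dy":0,"dz":0,"roll":0},
  ],
)

```text
t: 12.7
eef_pos: [0.4461, 0.3142, 0.0529]
ee_rot: [-3.141, -0.001, -0.279]
force: [2.4, -1.3, 3.8]
width: 0.0004
gripper_force: 1.6
```

Emit:
servo_tool(
  moves=[
    {"jaw":0,"dx":0,"dy":0,"dz":-0.001,"roll":0},
    {"jaw":0,"dx":0,"dy":0,"dz":-0.001,"roll":0},
    {"jaw":0,"dx":0,"dy":0,"dz":-0.001,"roll":0},
    {"jaw":0,"dx":0,"dy":0,"dz":-0.001,"roll":0},
    {"jaw":0,"dx":0,"dy":0,"dz":-0.0005,"roll":0},
    {"jaw":0,"dx":0,"dy":0,"dz":0,"roll":0},
    {"jaw":0,"dx":0,"dy":0,"dz":0,"roll":0},
    {"jaw":0,"dx":0,"dy":0,"dz":0,"roll":0},
    {"jaw":0,"dx":0,"dy":0,"dz":0,"roll":0},
    {"jaw":0,"dx":0,"dy":0,"dz":0,"roll":0},
  ],
)

```text
t: 13.95
eef_pos: [0.4462, 0.3143, 0.0499]
ee_rot: [-3.14, -0.001, -0.278]
force: [-2.3, -3.8, 22.2]
width: 0.0004
gripper_force: 11.1
```

The green button is fully in: 49.9 mm against 50 mm expected, at 22 N, well past the 5 N needed. A quick check that the pendant and the force are steady, then I'll hand in.

Run:
```python
from h import *
im,W=cloud("scene"); H=cv2.cvtColor(im,cv2.COLOR_RGB2HSV).astype(int);h,S=H[...,0],H[...,1]
m=((h<6)|(h>174))&(S>120); k=np.zeros(m.shape,bool);k[185:222,360:396]=1;k&=m&(W[...,2]>.05)&(W[...,2]<.065)
print(np.median(W[k],0).round(4)); s=get_state(); print(s["eef_pos"],s["force"])
ok=np.linalg.norm(np.median(W[k],0)-[.4672,.2381,.0551])<.006 and 12<s["force"][2]<35
print(ok)
if ok: print(job_done())
```

```text
[0.467  0.2374 0.055 ]
[0.44623556 0.31429252 0.04996746] [-3.1683976  -3.69293117 21.29666139]
True
the job is handed in; nothing more can be done
None
```

The job is handed in: the rocker is fully on, the yellow key is fully down, and the green button is held fully in at about 21 N, with the red button, the other keys and the pendant's position unchanged.

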